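# Fetch the salt shaker out of the deep canister at the firehouse tasting table

### The arm

A 7-joint arm with a two-finger parallel gripper is mounted at the origin on the work surface. World frame = base frame: x ahead of the robot, y to its left, z up, the work surface at z = 0. Lengths are in mm, angles in rad, forces in N, time in s.
With the tool pointing down it reaches from about 400 to 850 mm from the base axis. Payload 6.9 kg.
Tool frame: the origin (TCP) lies on the centre line of the jaws, within the pads' length; the fingertips stand 19 mm ahead of it and the grasp point (between the pads) is the TCP; y points along the fingers, x is the direction in which the jaws open and shut, and the axes are right-handed (so a half turn about y gives the same grasp; the last joint's range is limited). The gripper opens to 85 mm and grips with 20 to 120 N. Pads are 22 mm wide; open, the fingers measure 114 mm over their backs; the gripper's body (76 mm by 85 mm) begins 54 mm behind the grasp point. The pads swing forward as they close: fully open they stand 13 mm farther back than shut.
Start: joints at [-1.167, 0.507, -0.238, 1.5, 0.126, 1.149, -0.155], TCP at [183.405, 597.474, 250.275] pointing down, gripper open.
Joint ranges: [-3.08, 3.08], [-0.24, 2.05], [-1.43, 1.35], [0, 2.5], [-1.52, 4.66], [0.17, 1.96], [-2.89, 2.89]. Speed limits (rad/s): [2.39, 2.39, 3.14, 3.14, 3.14, 3.14, 3.14].

### API

Orientations are given as a rotation vector (axis times angle).
In Python, from station import env gives the robot as it stands. The module is installed in compiled form; this text tells all that it offers. Calls block until the motion is done:
- env.move_ptp(position, orientation): joint-space move of the TCP to a pose.
- env.move_linear(position, rotation=None, velocity=150, force_limit=None): straight line of the TCP; rotation=None keeps the orientation; velocity is the mean speed in mm/s. With force_limit (N) it stops when the force on the tool has changed by that much, and returns True; else False.
- env.goto_joints(angles): joint-space move.
- env.grip(opening): opening from 0.0 (shut) to 1.0 (fully open); the grip force is fixed at half the most; returns when the fingers have stopped.
- env.pause(seconds).
- env.inverse_kinematics(position, orientation): joint angles nearest the present ones, or None.
- env.read_state(): the state.
- env.snapshot(name): name is "scene" or "side" or "wrist"; returns (picture, depth): 420x560x3 uint8, red, green, blue; 420x560 float32, mm along the optical axis (not along the pixel's ray), 0 where there is no reading.
- env.camera_info(name): a dict with "mtx" (3x3 intrinsics, pixels), "origin" and "rotation" of the camera in the world. Camera axes: x right, y up, looking along -z (the intrinsics and any distortion apply to the point x, -y, -z); pixel columns grow to the right and rows downward; lengths in mm; the calibration is good to about 2 mm. A picture is of the moment at which its call begins: read the wrist's pose just before it. camera_info takes no time and is no camera call; for the wrist camera it gives the pose at the moment of the call.
A pose or a line that the arm cannot do raises env.PlanningError and nothing moves.
- env.sign_off(): hands the job in, once; it reports no verdict.
The state is a dict: "time_s": time; "qpos": joint angles; "joint_velocities": joint speeds; "effort": joint torques, N m; "tcp_pos": TCP position; "tool_rot": TCP orientation; "ft_force": force on the tool from outside, world axes, zero at the start; "ft_torque": the same for the moment, N m; "gripper_width": opening from 0.0 (shut) to 1.0 (fully open).
Only numpy, scipy, OpenCV 4.12 (cv2) and the standard library are available. Lean on these libraries where they do the work, as an engineer would, in place of code of your own. Each camera call takes 0.05 s, during which the arm holds its last target.

### The job

The round salt shaker has been dropped into one of the deep steel canisters on the tasting table. Lift it straight out of the canister and set it down gently, upright, on the middle of the small round wooden board. Leave its canister standing where it is, and leave the square pepper shaker in the other canister alone.

Things in the scene. Friction and masses are not known exactly. Their poses are not given: they have to be found in the camera images.
- shaker: The round salt shaker: white ceramic cylinder, 28 mm in diameter and 50 mm tall, with a steel cap of the same diameter (top 14 mm, slightly domed over the last 4 mm). About 80 g. Stands upright on the canister's inner floor, within 5 mm of the canister's centre. Origin: centre of its underside, z up along it.
- canister: The open round steel pot that holds the round shaker; stands on the table. 90 mm outer diameter, 72 mm tall, wall 2 mm (mouth 86 mm), inner floor 4 mm above its underside: the shaker's top is 18 mm below the rim. Too narrow for a wide-open gripper, its body or bulging links. Loose, 0.7 kg. Origin: centre of its underside, z up. An identical one holds the pepper shaker.
- pepper: The square pepper shaker, to be left alone: white ceramic with steel cap, 28 x 28 x 50 mm, standing in the other, identical canister. Origin: centre of its underside, z up.
- board: The small round pale wooden board, fixed on the table: disc 110 mm in diameter, 12 mm thick. Origin: centre of its underside; its top is 12 mm above the origin.
Things that resemble listed ones, but are neither listed nor needed, are in the scene too. What is shaped like the canister but red is not meant.

How it is judged (in metres and radians):
On the way:
1. the round shaker is lifted clear above the rim while its canister stands (height (world z) of shaker above 0.077 m and angle between canister's own z axis and vertical below 0.17 rad), for 0.1 s.
At the end, for the whole second after the job is handed in: The round shaker stands upright (within 10 degrees) and at rest on the wooden board, its centre within 35 mm of the board's centre; its canister stands upright within 40 mm of where it was; the pepper shaker stands upright within 40 mm of where it was (horizontal distance between shaker and board below 0.035 m and z of shaker in the frame of board between 0.009 and 0.016 m and angle between each of shaker, canister, pepper's own z axis and vertical below 0.17 rad and linear speed of shaker below 0.02 m/s and distance of each of canister, pepper from where it was at the start of the episode below 0.04 m); the robot touches nothing.
It fails at once if the canister is tipped by more than 20 degrees (angle between canister's own z axis and vertical above 0.35 rad).
It fails at once if the pepper shaker is lifted out of its canister (height (world z) of pepper above 0.05 m).
It fails at once if the shaker is dropped onto the board from more than about 20 mm (horizontal distance between shaker and board below 0.06 m and z of shaker in the frame of board below 0.05 m and contact force between the fingers and shaker below 0.05 N and linear speed of shaker above 0.6 m/s).
It also fails if it takes over 42 s, if anything falls off the work surface, if the arm or the gripper's body presses on something with over 40 N, if the wrist force passes 120 N, or if a joint passes its speed limit or range.

## Working session

There is one attempt and no reset: what is moved stays moved. The work goes in short steps, each a Python script; the robot and the scene stay as the last script left them, time stands still between calls to the robot, and variables do not carry over. Pictures are saved under pics/ and viewed, and the job is handed in when it is done.

```bash
mkdir -p pics; python3 - <<'E'
from station import env
import cv2
s=env.read_state();print(s)
for n in("scene","side","wrist"):
    p,d=env.snapshot(n);cv2.imwrite(f"pics/{n}0.png",p[:,:,::-1]);import numpy as np;np.save(f"pics/{n}0.npy",d)
    print(n,env.camera_info(n),(d>0).mean())
E
```

```text
{'time_s': 0.0, 'qpos': array([-1.16749196,  0.50833507, -0.2375327 ,  1.50113444,  0.12570884,
        1.14891689, -0.15478862]), 'joint_velocities': array([-0.00021091, -0.00090014, -0.00060611,  0.00100051,  0.00120883,
       -0.00034341,  0.00034744]), 'effort': array([ 1.48017883e-03, -6.20603371e+01, -2.18545541e+00, -2.49657136e+01,
        1.28552917e-02,  1.16933434e-02, -1.84340445e-05]), 'tcp_pos': array([183.32267412, 597.01237398, 249.431093  ]), 'tool_rot': array([-1.33660821, -0.98608221,  0.98844888]), 'ft_force': array([ 0.05914117, -0.36335238,  0.4633601 ]), 'ft_torque': array([0.03144024, 0.05953775, 0.00183321]), 'gripper_width': 1.000053756741078}
scene {'mtx': array([[501.42417067,   0.        , 276.79954305],
       [  0.        , 501.42417067, 208.90438416],
       [  0.        ,   0.        ,   1.        ]]), 'origin': array([1093.23668224,  -10.33291642,  843.5117014 ]), 'rotation': array([0.48996891, 0.50693005, 1.54200976])} 0.9959098639455782
side {'mtx': array([[418.14109702,   0.        , 270.92616198],
       [  0.        , 418.14109702, 211.74294931],
       [  0.        ,   0.        ,   1.        ]]), 'origin': array([ 114.09925078, -465.79365475,  510.60090396]), 'rotation': array([ 0.88760418, -0.34849965, -0.73061096])} 0.9957695578231293
wrist {'mtx': array([[304.81439876,   0.        , 278.50626907],
       [  0.        , 304.81439876, 207.17496041],
       [  0.        ,   0.        ,   1.        ]]), 'origin': array([118.41288272, 616.59434765, 373.56508997]), 'rotation': array([-0.23374614, -0.16997566,  1.26644597])} 0.9957993197278912
```

View pics/scene0.png

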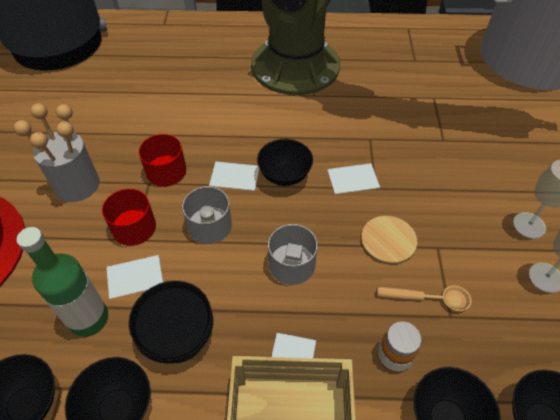

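View pics/side0.png

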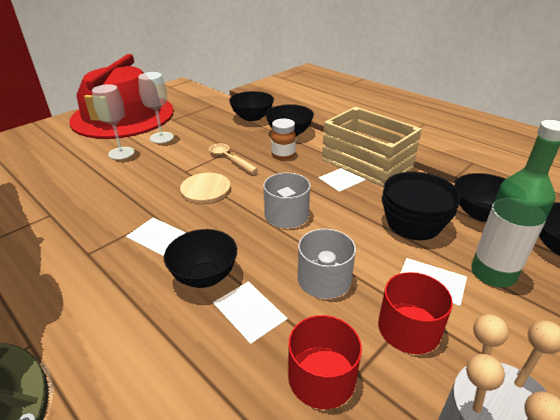

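View pics/wrist0.png

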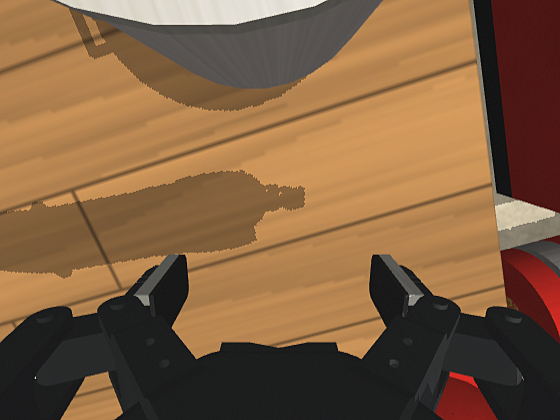

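```bash
python3 - <<'E'
from scipy.spatial.transform import Rotation as R
print(R.from_rotvec([-1.33660821, -0.98608221,  0.98844888]).as_matrix().round(3))
print(R.from_rotvec([-0.23374614, -0.16997566,  1.26644597]).as_matrix().round(3))
E
```

```text
[[ 0.293 -0.    -0.956]
 [ 0.956 -0.002  0.293]
 [-0.002 -1.    -0.   ]]
[[ 0.292 -0.922 -0.254]
 [ 0.956  0.281  0.08 ]
 [-0.002 -0.267  0.964]]
```

The scene picture shows two steel canisters, at (207,215) and (292,254). The red pots at (163,160) and (130,217) are decoys. The board is at (389,239). In the side view the same canisters are at (326,262), with a round cap, and (287,198), with a square cap. I'll confirm with a crop and measure.

```bash
cat > h.py <<'E'
import numpy as np,cv2
from scipy.spatial.transform import Rotation as R
def pts(ci,d,px=None):
    """world points from depth image (HxWx3)"""
    K=ci["mtx"];v,u=np.mgrid[:d.shape[0],:d.shape[1]]
    c=np.stack([(u-K[0,2])/K[0,0]*d,-(v-K[1,2])/K[1,1]*d,-d],-1)
    return c@R.from_rotvec(ci["rotation"]).as_matrix().T+ci["origin"]
def circ(P):
    P=np.asarray(P);A=np.c_[2*P,np.ones(len(P))]
    s=np.linalg.lstsq(A,(P**2).sum(1),rcond=None)[0]
    return s[:2],np.sqrt(s[2]+s[:2]@s[:2])
E
python3 - <<'E'
from station import env
from h import *
S=cv2.imread("pics/scene0.png");T=cv2.imread("pics/side0.png")
a=cv2.resize(S[180:290,175:325],(450,330),interpolation=cv2.INTER_CUBIC)
b=cv2.resize(T[165:305,255:365],(330,420),interpolation=cv2.INTER_CUBIC)
o=np.zeros((420,790,3),np.uint8);o[:330,:450]=a;o[:,455:785]=b;cv2.imwrite("pics/crop.png",o)
for n,bx in(("scene",{"can":(180,180,235,245),"pep":(262,220,322,285),"board":(355,210,425,270)}),("side",{"can":(290,225,362,305),"pep":(258,168,316,232),"board":(175,165,235,208)})):
    ci=env.camera_info(n);P=pts(ci,np.load(f"pics/{n}0.npy"))
    img=cv2.imread(f"pics/{n}0.png");
    for k,(x0,y0,x1,y1) in bx.items():
        Q=P[y0:y1,x0:x1].reshape(-1,3)
        z=Q[:,2]
        if k=="board":
            m=(z>8)&(z<16);print(n,k,m.sum(),Q[m].mean(0),np.ptp(Q[m],axis=0),cv2.minEnclosingCircle(Q[m][:,:2].astype(np.float32)))
        else:
            q=Q[z>68];c,r=circ(q[:,:2]);print(n,k,len(q),c,r,q[:,2].max())
            m=(np.hypot(*(Q[:,:2]-c).T)<26)&(z>46)&(z<60)
            t=Q[m];print("   cap",m.sum(),t.mean(0),np.ptp(t,axis=0),cv2.minEnclosingCircle(t[:,:2].astype(np.float32)))
            m=(np.hypot(*(Q[:,:2]-c).T)>46)&(z<10);print("   table z",np.median(z[m]))
E
```

```text
scene can 254 [792.409106   -90.55597354] 288.97383380793457 843.5117014029095<stdin>:18: RuntimeWarning: Mean of empty slice.
  ret = um.true_divide(
Traceback (most recent call last):
ValueError: zero-size array to reduction operation maximum which has no identity
```

View pics/crop.png

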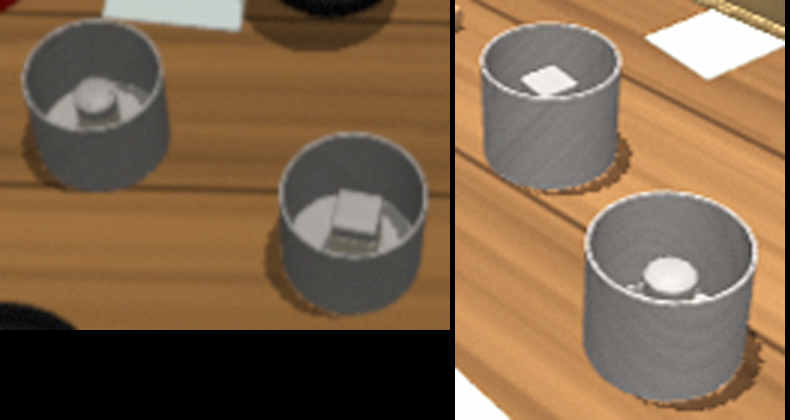

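The crop confirms it. The canister at scene (207,215) / side (326,262) holds the round domed cap, and the other holds the square one. The fit failed because pixels with no depth reading got through, so I'll mask those out.

```bash
python3 - <<'E'
from station import env
from h import *
for n,bx in(("scene",{"can":(180,180,235,245),"pep":(262,220,322,285),"board":(355,210,425,270)}),("side",{"can":(290,225,362,305),"pep":(258,168,316,232),"board":(175,165,235,208)})):
    ci=env.camera_info(n);d=np.load(f"pics/{n}0.npy");P=pts(ci,d);P[d<=0]=np.nan
    for k,(x0,y0,x1,y1) in bx.items():
        Q=P[y0:y1,x0:x1].reshape(-1,3);Q=Q[~np.isnan(Q[:,0])]
        z=Q[:,2]
        print(n,k,"hist",np.histogram(z,bins=range(-10,90,5))[0])
        if k=="board":
            m=(z>7)&(z<17);print(m.sum(),Q[m].mean(0),np.ptp(Q[m],axis=0))
        else:
            q=Q[(z>67)&(z<78)];c,r=circ(q[:,:2]);print(n,k,len(q),c,r,q[:,2].max(),np.ptp(q,axis=0))
            m=(np.hypot(*(Q[:,:2]-c).T)<24)&(z>48)&(z<60)
            t=Q[m];print("   cap",m.sum(),t.mean(0),np.ptp(t,axis=0)) if m.any() else 0
E
```

```text
scene can hist [  2 491 952 151 117 126 120 131 145 145 159 162 227 172 136 154 165   1
   0]
scene can 267 [ 518.60862459 -166.79123057] 43.77591469621009 75.13780594241712 [91.52540705 89.00363827  8.12543447]
   cap 138 [ 521.58838043 -167.2291418    52.79461684] [27.98104522 28.04309916  9.32939908]
scene pep hist [   0  432 1171  210  114  129  119  145  145  155  152  148  271  209
  147  142  192    2    0]
scene pep 275 [604.63995435   1.56665142] 43.75028680770845 75.51758607706188 [91.26390182 87.67063022  8.42901435]
   cap 219 [607.49871842   4.4288585   54.12698712] [31.2401514  31.20396175 10.02451407]
scene board hist [   0  472 1582  115 1835  179    0    0    0    0    0    0    0    0
    0    0    0    0    0]
2083 [548.91857863 192.04924786  12.95528158] [109.71529622 112.73310245   9.91254609]
side can hist [   0  942 1479  165  147  168  191  218  219  233  252  296  396  255
  267  265  242    0    0]
side can 409 [ 519.65076833 -169.779914  ] 43.748136544287114 74.5337916356952 [90.24320469 90.37229876  7.51075436]
   cap 176 [ 518.41551296 -172.35519872   52.35575753] [28.72817083 28.6711782   7.34892536]
side pep hist [  0 591 906  85  89  93  94 117 124 169 165 198 289 218 182 204 165   0
   0]
side pep 288 [595.75810511 -27.8149194 ] 55.092582598499654 73.82409042424553 [121.99548944 174.70564357   6.82332992]
   cap 153 [592.36674335 -32.5131465   53.42370969] [42.92870315 41.67042506 11.82737513]
side board hist [   0  571  827  106 1068    1    0    0    0    0    0    0    0    0
    0    0    0    0    0]
1140 [543.70452865 185.53944209  11.95038473] [110.17591341 110.20806675   8.01218609]
```

```bash
cat >> h.py <<'E'
def down(yaw):  # jaws' x axis at yaw, tool y straight down
    x=np.array([np.cos(yaw),np.sin(yaw),0]);y=np.array([0,0,-1.]);return R.from_matrix(np.c_[x,y,np.cross(x,y)]).as_rotvec()
E
python3 - <<'E'
from station import env
from h import *
lo=np.array([-3.08,-.24,-1.43,0,-1.52,.17,-2.89]);hi=np.array([3.08,2.05,1.35,2.5,4.66,1.96,2.89])
for n in("scene","side"):
    d=np.load(f"pics/{n}0.npy");P=pts(env.camera_info(n),d)
    m=(d>0)&(P[...,2]>100)&(P[...,2]<600)&(P[...,0]>250)&(P[...,0]<800)&(abs(P[...,1])<700);Q=P[m]
    for y in range(-700,700,100):
        q=Q[(Q[:,1]>y)&(Q[:,1]<y+100)]
        if len(q)>5: print(n,y,len(q),q[:,2].max().round(),q.mean(0).round())
for yd in range(-180,180,30):
    r=[]
    for p in([519,-170,220],[519,-170,42],[519,-170,150],[546,189,150],[546,189,50]):
        q=env.inverse_kinematics(np.array(p,float),down(np.radians(yd)))
        r.append(None if q is None else float(np.minimum(q-lo,hi-q).min().round(2)))
        if p[2]==220: q0=q
    print(yd,r,None if q0 is None else q0.round(2))
E
```

```text
scene -600 218 196.0 [ 435. -507.  165.]
scene -500 2398 197.0 [ 427. -458.  145.]
scene -400 3474 273.0 [ 740. -350.  185.]
scene 400 1043 175.0 [525. 459. 139.]
side -600 23 194.0 [ 380. -501.  191.]
side -500 7478 197.0 [ 418. -458.  155.]
side -400 4785 271.0 [ 709. -368.  177.]
side 400 1811 172.0 [547. 462. 141.]
side 500 66 171.0 [599. 573. 121.]
side 600 1093 152.0 [599. 642. 129.]
-180 [0.2, 0.2, 0.2, 0.52, 0.57] [-0.39  0.66  1.15  1.77 -0.65  1.16 -2.18]
-150 [0.2, 0.4, 0.2, 0.09, 0.25] [-0.39  0.66  1.15  1.77 -0.65  1.16 -1.66]
-120 [0.4, 0.55, 0.6, 0.2, 0.2] [-0.31  0.57  0.95  1.77 -0.52  1.08 -1.28]
-90 [0.51, 0.43, 0.49, 0.71, 0.49] [-0.26  0.53  0.84  1.76 -0.45  1.05 -0.83]
-60 [0.62, 0.43, 0.59, 0.7, 0.48] [-0.2   0.5   0.73  1.76 -0.38  1.03 -0.37]
-30 [0.71, 0.43, 0.64, 0.69, 0.47] [-0.15  0.47  0.64  1.76 -0.33  1.01  0.09]
0 [0.7, 0.41, 0.65, 0.68, 0.46] [-0.12  0.46  0.59  1.76 -0.3   1.    0.58]
30 [0.7, 0.4, 0.65, 0.68, 0.45] [-0.09  0.46  0.54  1.76 -0.27  1.    1.08]
60 [0.68, 0.38, 0.64, 0.68, 0.46] [-0.01  0.44  0.42  1.76 -0.21  0.99  1.54]
90 [0.66, 0.39, 0.64, 0.69, 0.47] [ 0.08  0.42  0.28  1.76 -0.14  0.98  1.98]
120 [0.42, 0.4, 0.51, 0.7, 0.49] [ 0.13  0.42  0.2   1.76 -0.1   0.98  2.47]
150 [0.2, 0.36, 0.04, 0.72, 0.53] [ 0.99  0.66 -1.23  1.75  0.66  1.22  2.21]
```

```bash
python3 - <<'E'
from station import env
from h import *
env.grip(0.5)
env.move_ptp([519,-169.5,230],down(0))
s=env.read_state();print(s["time_s"],s["tcp_pos"],s["gripper_width"])
ci=env.camera_info("wrist");p,d=env.snapshot("wrist");cv2.imwrite("pics/w1.png",p[:,:,::-1]);np.save("pics/w1.npy",d)
P=pts(ci,d);P[d<=0]=np.nan
np.save("pics/w1P.npy",P)
Q=P.reshape(-1,3);Q=Q[~np.isnan(Q[:,0])]
t=s["tcp_pos"]
G=Q-t;
for z in range(-25,80,8):
    m=(G[:,2]>=z)&(G[:,2]<z+8)&(abs(G[:,0])<90)&(abs(G[:,1])<60)
    g=G[m]
    if len(g)>5:
        L=g[g[:,0]<0,0];H=g[g[:,0]>0,0]
        print(z,len(g),[f(a).round(1) for a in(L,H) if len(a) for f in(np.min,np.max)], np.ptp(g[:,1]).round(1))
E
```

```text
3.5833 [ 519.39678386 -168.47308701  229.85658212] 0.5014924529914299
-17 275 [np.float64(-33.9), np.float64(-21.7), np.float64(20.5), np.float64(31.9)] 23.1
-9 596 [np.float64(-35.8), np.float64(-21.7), np.float64(20.5), np.float64(34.2)] 22.9
-1 725 [np.float64(-35.6), np.float64(-21.7), np.float64(20.4), np.float64(34.3)] 22.7
7 804 [np.float64(-36.0), np.float64(-21.6), np.float64(20.4), np.float64(34.4)] 23.5
15 1133 [np.float64(-32.1), np.float64(-21.7), np.float64(20.4), np.float64(32.0)] 23.4
23 1193 [np.float64(-52.6), np.float64(-23.2), np.float64(21.9), np.float64(51.7)] 12.6
31 4845 [np.float64(-56.1), np.float64(-20.6), np.float64(19.2), np.float64(54.7)] 26.9
39 5350 [np.float64(-58.0), np.float64(-18.6), np.float64(17.1), np.float64(56.9)] 29.6
47 5184 [np.float64(-60.9), np.float64(-2.7), np.float64(1.6), np.float64(59.6)] 30.9
55 10690 [np.float64(-63.6), np.float64(-0.0), np.float64(0.1), np.float64(61.7)] 31.1
63 11099 [np.float64(-64.5), np.float64(-0.1), np.float64(0.0), np.float64(63.1)] 24.6
71 10783 [np.float64(-60.8), np.float64(-0.0), np.float64(0.0), np.float64(59.6)] 17.8
79 3871 [np.float64(-21.3), np.float64(-7.9), np.float64(6.4), np.float64(51.8)] 7.7
```

View pics/w1.png

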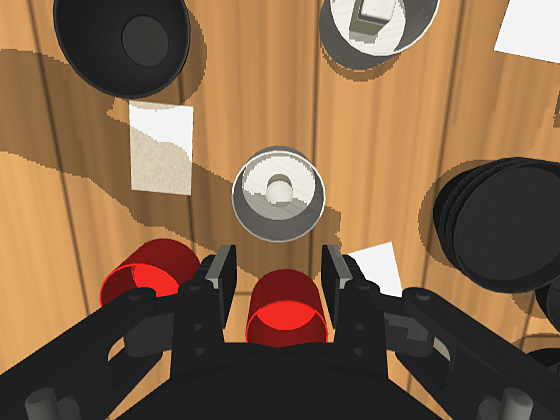

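The wrist view shows the target canister at (279,193) with the round cap in it and the pepper canister at (380,20). The finger links bulge from about 23 mm above the TCP, so the grasp has to stay high on the cap. Next I'll narrow the opening, profile the links more finely, and refine the cap position.

```bash
python3 - <<'E'
from station import env
from h import *
env.grip(0.43)
s=env.read_state();t=s["tcp_pos"];print(s["time_s"],t,s["gripper_width"])
ci=env.camera_info("wrist");p,d=env.snapshot("wrist");cv2.imwrite("pics/w2.png",p[:,:,::-1])
P=pts(ci,d);P[d<=0]=np.nan
Q=P.reshape(-1,3);Q=Q[~np.isnan(Q[:,0])];G=Q-t
for z in range(-24,60,3):
    m=(G[:,2]>=z)&(G[:,2]<z+3)&(abs(G[:,0])<90)&(abs(G[:,1])<60);g=G[m]
    if len(g)>5:
        L=g[g[:,0]<0,0];H=g[g[:,0]>0,0]
        print(z,len(g),[float(f(a).round(1)) for a in(L,H) if len(a) for f in(np.min,np.max)],g[:,1].min().round(1),g[:,1].max().round(1))
B=P[140:250,225:335].reshape(-1,3);B=B[~np.isnan(B[:,0])]
q=B[(B[:,2]>68)&(B[:,2]<78)&(abs(B[:,0]-519)<55)&(abs(B[:,1]+169)<55)]
c,r=circ(q[:,:2]);print("rim",c,r,np.percentile(q[:,2],[5,95]))
k=B[(np.hypot(*(B[:,:2]-c).T)<30)];print(np.histogram(k[:,2],bins=range(-4,76,4)))
k=k[(k[:,2]>47)&(k[:,2]<62)];print("cap",len(k),k.mean(0),np.ptp(k,axis=0),(k.max(0)+k.min(0))/2)
for n in("scene","side"):
    D=np.load(f"pics/{n}0.npy");W=pts(env.camera_info(n),D);W=W[D>0]
    k=W[(np.hypot(W[:,0]-519,W[:,1]+169)<30)&(W[:,2]>50)&(W[:,2]<62)]
    print(n,len(k),k.mean(0),np.ptp(k,axis=0),(k.max(0)+k.min(0))/2)
E
```

```text
3.8667 [ 519.08873434 -169.25954513  229.96209204] 0.43021211690426125
-18 36 [-19.1, -18.9, 17.6, 18.0] -7.3 8.5
-15 107 [-25.5, -18.8, 17.6, 24.4] -11.4 10.7
-12 178 [-31.0, -18.8, 17.6, 29.8] -11.9 10.6
-9 192 [-32.6, -18.8, 17.5, 30.5] -10.8 10.8
-6 213 [-32.4, -18.7, 17.6, 31.2] -11.6 11.2
-3 254 [-32.6, -18.8, 17.5, 31.3] -11.5 11.1
0 237 [-32.8, -18.8, 17.5, 31.2] -11.8 10.7
3 258 [-32.6, -18.8, 17.5, 31.4] -11.8 10.9
6 294 [-32.5, -18.8, 17.6, 31.3] -11.8 11.1
9 308 [-32.7, -18.8, 17.6, 31.2] -11.8 10.9
12 240 [-32.2, -18.8, 17.5, 31.1] -11.0 11.2
15 258 [-25.5, -18.7, 17.5, 24.2] -11.4 11.1
18 713 [-25.3, -18.8, 17.5, 24.2] -11.7 11.1
21 236 [-36.4, -18.8, 17.5, 35.5] -9.6 11.9
24 338 [-41.3, -20.5, 19.1, 39.7] 0.3 13.3
27 693 [-49.8, -20.3, 19.0, 48.3] 5.5 13.6
30 790 [-51.4, -19.7, 18.3, 49.5] -12.5 13.6
33 1304 [-52.0, -19.0, 17.7, 51.7] -13.2 13.8
36 3467 [-54.0, -18.4, 17.0, 52.4] -13.4 13.6
39 2432 [-54.3, -19.4, 17.4, 53.0] -13.5 12.4
42 1351 [-55.4, -40.9, 39.2, 54.0] -12.7 12.3
45 1442 [-57.3, -16.2, 14.8, 56.9] -13.3 16.8
48 1787 [-57.7, -15.6, 14.1, 55.8] -13.3 17.6
51 2110 [-58.5, -8.2, 8.7, 57.5] -13.7 17.5
54 3614 [-60.2, -0.0, 0.2, 58.6] -13.5 17.8
57 3820 [-61.2, -0.1, 0.2, 59.9] -12.9 17.6
rim [ 518.54296888 -170.48473507] 43.56601830888234 [68.68510313 73.3978001 ]
(array([   0,  308, 1025,   10,   15,   11,   15,   15,   11,   17,   13,
         14,   20,  145,  439,    0,    0,    0,    0]), array([-4,  0,  4,  8, 12, 16, 20, 24, 28, 32, 36, 40, 44, 48, 52, 56, 60,
       64, 68, 72]))
cap 587 [ 519.58386659 -170.74361968   53.13323771] [27.61602371 27.56253348  8.7327113 ] [ 519.72414878 -171.7025733    51.59384998]
scene 119 [ 521.03094421 -167.17489109   53.38581009] [24.56065538 26.93261182  7.38641718] [ 521.48680548 -167.16122005   53.73180147]
side 158 [ 518.94422496 -172.0784154    52.72608991] [28.72817083 26.64220403  5.53237728] [ 520.88468986 -171.01619039   52.7859318 ]
```

```bash
python3 - <<'E'
from station import env
from h import *
env.move_linear([520.1,-170.5,120]); 
hit=env.move_linear([520.1,-170.5,50],velocity=50,force_limit=8)
s=env.read_state();print(hit,s["time_s"],s["tcp_pos"],s["ft_force"])
p,d=env.snapshot("side");a=p[190:310,270:390]
p2,_=env.snapshot("wrist")
cv2.imwrite("pics/g1.png",np.hstack([cv2.resize(a,(420,420)),p2[:,:380]])[:,:,::-1])
E
```

```text
False 6.35 [ 520.29266508 -170.5523982    50.29833588] [ 0.08149571  0.32422846 -0.75858821]
```

View pics/g1.png

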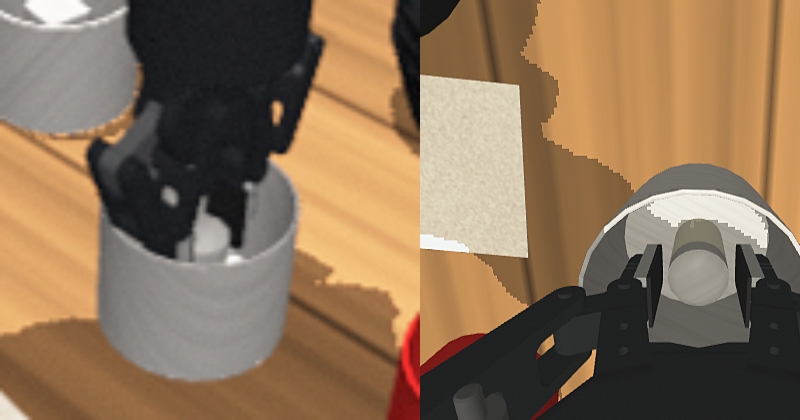

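The cap at (698,275) in the right half sits between the two pads with a gap on both sides, and the links clear the rim with no contact force. I'll close the gripper and lift.

```bash
python3 - <<'E'
from station import env
from h import *
env.grip(0.0); s=env.read_state();print(s["gripper_width"],s["ft_force"],s["tcp_pos"])
env.move_linear([520.1,-170.5,70],velocity=40); s=env.read_state();print(s["gripper_width"],s["ft_force"])
env.move_linear([520.1,-170.5,165],velocity=80)
s=env.read_state();t=s["tcp_pos"];print(s["time_s"],s["gripper_width"],s["ft_force"],t)
p,_=env.snapshot("side"); ci=env.camera_info("wrist");p2,d=env.snapshot("wrist")
cv2.imwrite("pics/l1.png",np.hstack([p[120:330,200:410],p2[150:360,180:390]])[:,:,::-1])
for n in("scene","side"):
    P_,D=env.snapshot(n);W=pts(env.camera_info(n),D);W=W[D>0]
    k=W[(np.hypot(W[:,0]-519,W[:,1]+170)<60)&(W[:,2]>67)&(W[:,2]<78)];c,r=circ(k[:,:2]);print(n,"rim",c,r)
    m=W[(np.hypot(W[:,0]-520,W[:,1]+170)<16)&(W[:,2]>90)&(W[:,2]<150)];print("shaker z min",m[:,2].min() if len(m) else None)
E
```

```text
0.3043167747109014 [-1.75728042  1.25221587  4.81149787] [ 520.2290749  -170.56207525   50.48219556]
0.3044705389458557 [ 0.03864493 -0.44368138 -0.63245183]
8.6917 0.3003724038884884 [ 0.17363463 -0.62275599 -1.7775668 ] [ 519.82691697 -170.37617249  164.46998326]
scene rim [ 518.5447504  -166.75558663] 43.715929124120834
shaker z min 116.44504301074164
side rim [ 519.66534468 -169.83266284] 43.721510132177634
shaker z min 118.37054060769577
```

View pics/l1.png

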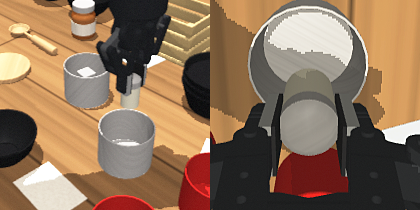

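The shaker is out (underside about 118 mm at TCP 164.5, so no slip), and the canister is standing where it was. Next I'll go to the board and check its centre with the wrist camera.

```bash
python3 - <<'E'
from station import env
from h import *
env.move_linear([546.3,188.8,150],velocity=140)
s=env.read_state();t=s["tcp_pos"];print(s["time_s"],s["gripper_width"],t)
ci=env.camera_info("wrist");p,d=env.snapshot("wrist");cv2.imwrite("pics/b1.png",p[:,:,::-1])
P=pts(ci,d);hsv=cv2.cvtColor(p,cv2.COLOR_RGB2HSV)
m=(d>0)&(P[...,2]>7)&(P[...,2]<17)&(np.hypot(P[...,0]-546,P[...,1]-189)<75)
Q=P[m];print(m.sum(),Q.min(0),Q.max(0))
# visible outer edge of the board -> circle
cs,_=cv2.findContours(m.astype(np.uint8),cv2.RETR_EXTERNAL,cv2.CHAIN_APPROX_NONE);c=max(cs,key=cv2.contourArea)[:,0]
q=P[c[:,1],c[:,0],:2];h=cv2.convexHull(q.astype(np.float32))[:,0];print("hull fit",circ(h),cv2.minEnclosingCircle(h))
f=(d>0)&(abs(P[...,0]-t[0])<17)&(abs(P[...,1]-t[1])<20)&(P[...,2]>90)&(P[...,2]<152);k=P[f];print("shaker",k.min(0),k.max(0))
E
```

```text
11.6167 0.3036547206366819 [546.37916296 188.23944944 150.11025993]
9893 [491.73742001 142.47911535   7.01071838] [600.82197778 243.50163929  15.19779276]
hull fit (array([546.06656439, 189.46580591]), np.float64(54.28453257160938)) ((545.9832153320312, 188.94036865234375), 54.8892936706543)
shaker [529.40882453 172.79953234 103.33739373] [563.37552803 201.97384682 151.99583438]
```

View pics/b1.png

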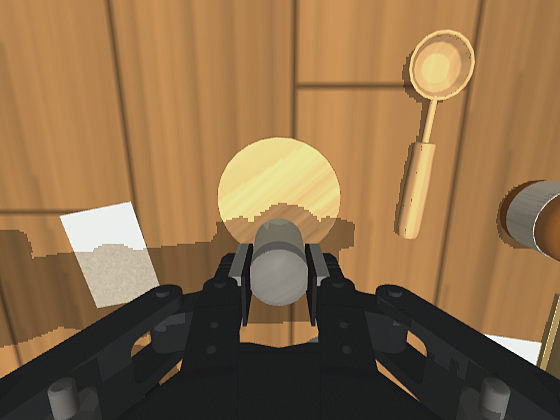

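The board at (279,195) is centred at (546,189) mm, which agrees with the earlier estimate. The shaker hangs upright at (279,265) with its underside about 103 mm up. Lowering it now.

```bash
python3 - <<'E'
from station import env
from h import *
env.move_linear([546.1,189.2,68],velocity=80)
hit=env.move_linear([546.1,189.2,52],velocity=12,force_limit=4)
s=env.read_state();print(hit,s["time_s"],s["tcp_pos"],s["ft_force"],s["gripper_width"])
p,_=env.snapshot("side");p2,_=env.snapshot("scene")
cv2.imwrite("pics/p1.png",np.hstack([cv2.resize(p[110:230,130:270],(490,420)),cv2.resize(p2[180:300,340:440],(300,420))])[:,:,::-1])
E
```

```text
True 13.6667 [546.07505525 189.18497385  58.51606911] [-8.16624578e-01 -5.73032432e-03  5.90096902e+00] 0.30366302579379867
```

View pics/p1.png

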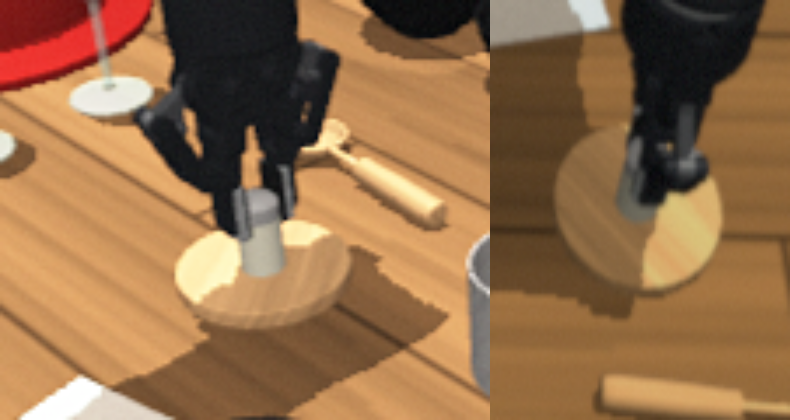

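Contact came at TCP 58.5 mm, against about 58.3 expected, and the shaker stands on the board at the centre in both views. I'll open partway, retreat upward and check.

```bash
python3 - <<'E'
from station import env
from h import *
env.grip(0.6)
env.move_linear([546.1,189.2,110],velocity=50)
env.move_linear([546.1,189.2,230],velocity=120)
env.move_linear([440,330,260],velocity=120)
env.pause(0.5)
s=env.read_state();print(s["time_s"],s["ft_force"],s["gripper_width"])
im=[]
for n in("scene","side"):
    p,d=env.snapshot(n);im.append(p);W=pts(env.camera_info(n),d);W=W[d>0]
    k=W[(np.hypot(W[:,0]-546,W[:,1]-189)<30)&(W[:,2]>54)&(W[:,2]<70)];print(n,"cap",len(k),k.mean(0),k[:,2].max())
    b=W[(np.hypot(W[:,0]-546,W[:,1]-189)<30)&(W[:,2]>20)&(W[:,2]<45)];print("  body",b.mean(0))
    k=W[(np.hypot(W[:,0]-519,W[:,1]+170)<60)&(W[:,2]>67)&(W[:,2]<78)];print("  can",circ(k[:,:2]))
cv2.imwrite("pics/e1.png",np.hstack([im[0][140:300,170:460],im[1][130:290,160:370]])[:,:,::-1])
E
```

```text
18.6167 [0.59072019 0.25254806 0.381903  ] 0.6008857737051703
scene cap 163 [547.69638669 190.5869134   60.87892016] 64.99834952803803
  body [555.13170547 188.26824224  32.63356527]
  can (array([ 518.66938692, -166.68433496]), np.float64(43.752644599655234))
side cap 93 [543.70210054 184.84601277  59.53885872] 63.533397592350184
  body [541.0915613  180.25819189  32.20575254]
  can (array([ 519.69041865, -169.76874989]), np.float64(43.75680732862134))
```

View pics/e1.png

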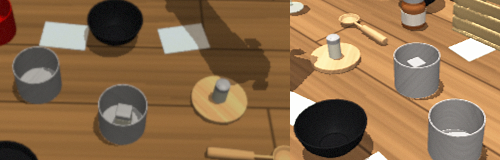

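The shaker stands upright in the middle of the board at (221,90) in the left half. Its canister at (37,75) is empty and unmoved, and the pepper shaker is still in its canister at (122,113). Handing in.

```bash
python3 -c "
from station import env
env.sign_off()"
```

```text
the job is handed in; nothing more can be done
```

I lifted the round salt shaker straight out of its canister and set it upright on the middle of the round board. I handed the job in with the robot's clock at about 18.7 s; `sign_off` gives no verdict.

- **Lift:** I gripped the cap with the jaws part-closed so the finger links stayed clear of the rim. At the top of the lift the shaker's underside was about 118 mm up, with no slip.
- **Placing:** I lowered it slowly until it touched the board. Contact came at a TCP height of 58.5 mm against about 58.3 mm expected, with a force of about 6 N.
- **Final check of the shaker:** Both fixed cameras put the cap within about 5 mm of the board's centre. Cap height was 64 to 65 mm against a nominal 62 mm, which is within the camera error. It looked upright.
- **Everything else:** The canister's rim moved less than 0.2 mm between the before and after measurements. I checked the pepper shaker by eye only, and it still stands in its canister. The arm was well clear and touching nothing.
- **Disagreement:** The two fixed cameras differ from each other by 3 to 6 mm. I averaged them, then refined the grasp and the board centre with the wrist camera.

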